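# Set the meeting timer and start it

### The arm

A 6-joint arm with a two-finger parallel gripper is mounted at the origin on the work surface. World frame = base frame: x ahead of the robot, y to its left, z up, the work surface at z = 0. Lengths are in mm, angles in rad, forces in N, time in s.
With the tool pointing down it reaches from about 275 to 1000 mm from the base axis. Payload 8.4 kg.
Tool frame: the origin (TCP) lies on the centre line of the jaws, within the pads' length; the fingertips stand r.tip_reach ahead of it and the grasp point (between the pads) lies 3 mm ahead of it (r.tip_reach is the distance from the TCP to the fingertips, in mm); z points along the fingers, y is the direction in which the jaws open and shut (so a half turn about z gives the same grasp; the last joint's range is limited). The gripper opens to 85 mm and grips with 20 to 120 N. Pads are 22 mm wide; open, the fingers measure 114 mm over their backs; the gripper's body (76 mm by 85 mm) begins 54 mm behind the grasp point. The pads swing forward as they close: fully open they stand 13 mm farther back than shut.
Start: joints at [1.211, 0.353, 1.633, -0, 1.155, -0.002], TCP at [218.883, 585.421, 219.481] pointing down, gripper open.
Joint ranges: [-2.63, 2.63], [-0.92, 2.1], [0.06, 2.66], [-1.3, 4.44], [0, 2.69], [-3.02, 3.02]. Speed limits (rad/s): [2.22, 2.22, 2.79, 3.14, 3.14, 3.14].

### API

Orientations are given as [roll, pitch, yaw] about the fixed x, y, z axes, in that order (R = Rz(yaw) Ry(pitch) Rx(roll)).
In Python, from rig import sense, optics, r, nets gives the robot as it stands. The module is installed in compiled form; this text tells all that it offers.
- The arm moves only by the tool carry_out, never from a script. Its argument "increments" is a list that holds one entry, the list of rows, each a list of 6 numbers: the shift along the tool's x, y, z normalised to -1 to 1, where 1 is 40 cm, then the turn, a rotation vector about the tool's x, y, z normalised to -1 to 1, where 1 is 60 degrees. A call has 1 to 5 rows; each row is the pose to reach, as a shift and turn from the pose commanded when the call began, along the tool's axes at that moment; what a row does not reach only later rows make up. A row lasts 1/12 s, in which the tool goes at most 41.7 mm and 7.16 degrees, less where a joint would pass 70% of its speed; a pose out of reach is approached as far as the arm can. A call with a number of a shift or a turn outside -1 to 1 is refused whole. A call with a gripper value outside its range is refused whole. "hand" is the closure, from 0 (fully open) to 1 (shut), set as the call begins (left out, the last holds). The fingers move at their own pace and stop on an object; "squeeze" is the grip in N (left out, the last holds). Time passes only in rows, so rows that repeat a pose let the fingers close. It gives the time, the measured TCP pose, the force and the opening at its end, in the units of the state.
- sense(): the state, without advancing time (a new reading comes with each control period).
- optics.grab_frame(name): name is "scene" or "side" or "wrist"; returns a dict with "img" (400x640x3 uint8, red, green, blue), "range_z" (400x640 float32, mm along the optical axis (not along the pixel's ray), 0 where there is no reading), "fov_y" (degrees; the focal length in pixels is half the picture's height over the tangent of half this angle, whatever the lens; pixels are square), "cx", "cy" (the principal point, pixels), "R" (3x3) and "t" (3): a world point X has camera coordinates R X + t. Camera axes: x right, y down, z forward; pixel columns grow to the right and rows downward; lengths in mm; the calibration is good to about 2 mm. A picture is of the moment at which its call begins.
- r.sign_off(): hands the job in, once; it reports no verdict.
Trained networks look in the newest picture that a camera, given by its name, has taken for a name from the list of things; names that differ only in an ending like _2 or _b are one class to them, and where a whole thing is asked for, a point or a joint stands for the part that bears it (a point fixed in the world has none). Each returns a list of dicts, best first, with "confidence" (0 to 1); they miss things now and then, are a little off and sometimes report something else, mostly with a low value. They report only what shows in the picture. A call takes as long as a camera call.
- nets.trace(target, camera): "mask" (400x640 bool, what is visible of it).
- nets.tip_of(target, camera): "point" ([x, y, z] in mm, in world coordinates, good to about 4 mm: a listed point, or the origin of a listed thing).
The state is a dict: "clock": time; "qpos": joint angles; "qvel": joint speeds; "joint_efforts": joint torques, N m; "eef_pos": TCP position; "tcp_rot": TCP orientation; "contact_force": force on the tool from outside, world axes, zero at the start; "wrist_torque": the same for the moment, N m; "opening": opening from 0.0 (shut) to 1.0 (fully open).
Only numpy, scipy, OpenCV 4.12 (cv2) and the standard library are available. Lean on these libraries where they do the work, as an engineer would, in place of code of your own. Each camera call takes 0.05 s, during which the arm holds its last target.

### The job

Set the meeting timer on the desk: gently push the dial's raised grip bar with the fingertips, from one side at a time and never pinching it, so that the dial turns until the white index line on its rim lines up with the orange marker line on the scale. Only then press the green start button fully down, let it come up again, and finish clear of everything. Leave the things lying about the timer where they are, neither lifted nor pushed.

Things in the scene. Friction and masses are not known exactly. Their poses are not given: they have to be found in the camera images.
- timer: Meeting timer: grey box lying flat, fixed to the desk, 180 (its x) x 260 (its y) x 45 mm high. Origin: centre of its underside. Its x points away from the robot at yaw 0, its y to the left. A flat white minute scale (radius 82 mm) surrounds the dial; the start button is on the y-minus part. The fingers' force on the timer and all it carries must stay under 25 N.
- dial_centre (a point): Point on the dial's vertical axis, at the top face of its blue disc (radius 60 mm, top 54 mm above the desk); 40 mm to y-plus of the timer's middle. A grip bar lies across the disc along the index line: 92 mm long, 14 mm wide over its two black side pads (55 to 75 mm above the desk), between them a black spine 96 mm long, top 79 mm above the desk.
- dial (a joint): Angle of the dial (rad), clockwise positive seen from above; stops at -1.6 and 2.9. At angle q the index line points along the timer's x axis turned clockwise by q. It turns with a steady friction of about 0.07 N m (some 2 N at 40 mm from the axis) plus slight damping, has no spring, and stays where it is left.
- dial_index (a point): On the dial's white index line, at the disc's top face, 58 mm from the dial's axis. The line is 7 mm wide, at the rim at one end of the bar; a second white strip marks the same half of the bar's top.
- target_line (a point): Where the index point has to come: 58 mm from the dial's axis on the inward extension of the orange line, at the height of the disc's top. The orange line is flat, 7 mm wide, fixed on the scale from 62 to 80 mm from the axis, with a 24 mm wide orange tab outside. It is clockwise of the dial's start by 0.5 to 3.1 rad.
- bar_left (a point): Point on the outer face of the black pad on the left flank of the grip bar (left when looking from the axis along the index line), 38 mm from the axis towards the index end, 7 mm off the bar's middle plane, 65 mm above the desk. Pushing here turns the dial clockwise. Loading both flanks at once with more than 2 N each counts as pinching.
- bar_right (a point): The like point on the outer face of the black pad on the bar's right flank; pushing here turns the dial counter-clockwise.
- start (a joint): Travel of the green start button (m): 0 up, 0.006 fully down; pressed counts from 0.004. A spring pushes it up: about 4 N holds it fully down.
- start_top (a point): Centre of the green start button's top face: 34 mm across, 67 mm above the desk with the button up, standing 10 mm out of a black collar 50 mm across. It is pressed straight down.
- mug: Blue mug, loose, upright, 76 mm across, 85 mm high, handle at its y-plus; origin at the centre of its underside. Leave alone.
- glue_stick: Yellow glue stick, loose, upright, 28 mm across, 88 mm high; origin at the centre of its underside. Leave alone.
- stapler: Red stapler with dark base, loose, 130 (x) x 34 x 40 mm; origin at the centre of its underside. Leave alone.
- note_pad: Yellow block of notes, loose, 76 x 76 x 22 mm; origin at the centre of its underside. Leave alone.
- eraser: White eraser, loose, 22 (x) x 55 (y) x 13 mm; origin at the centre of its underside. Leave alone.
- highlighter: Green highlighter with black cap, loose, lying along its x, 122 x 18 x 16 mm; origin near its middle on the desk. Leave alone.

How it is judged (in metres and radians):
On the way, in this order (a step that is already met when the one before it is completed fails the run):
1. the dial's index line is at the orange line and the dial is at rest (horizontal distance between dial_index and target_line below 0.0055 m and velocity of joint dial between -0.05 and 0.05 rad/s), for 0.2 s.
2. the start button is pressed down with the dial still set (horizontal distance between dial_index and target_line below 0.0055 m and value of joint start above 0.004 m), for 0.05 s.
At the end, for the whole second after the job is handed in: The index point lies within 5.5 mm (about 5 degrees, less than one minute of the scale) of the target point, the dial is at rest, the start button has been pressed and is up again, and each loose thing is within 20 mm of where it stood (all of step 1 and value of joint start below 0.0015 m and distance of each of mug, glue_stick, stapler, note_pad, eraser, highlighter from where it was at the start of the episode below 0.02 m); the robot touches nothing.
It fails at once if the start button is pressed while the index line is off the orange line (value of joint start above 0.003 m and not (horizontal distance between dial_index and target_line below 0.0055 m)).
It fails at once if the dial's grip bar is pinched (both flanks loaded by the fingers at once) (contact force between the fingers and dial_c2 above 2 N and contact force between the fingers and dial_c3 above 2 N).
It fails at once if the timer is pushed or pressed harder than 25 N (contact force between any of the fingers, the arm and timer above 25 N).
It fails at once if a loose thing is lifted, pushed away or knocked over (distance of any of mug, glue_stick, stapler, note_pad, eraser, highlighter from where it was at the start of the episode above 0.02 m or angle between any of mug, glue_stick, stapler, note_pad, eraser, highlighter's own z axis and vertical above 0.5 rad).
It also fails if it takes over 51 s, if anything falls off the work surface, if the arm or the gripper's body presses on something with over 40 N, if the wrist force passes 120 N, or if a joint passes its speed limit or range.

## Working session

There is one attempt and no reset: what is moved stays moved. The work goes in short steps, Python scripts to look and compute and a tool call to move; the robot and the scene stay as the last step left them, time stands still between calls to the robot, and variables do not carry over. Pictures are saved under pics/ and viewed, and the job is handed in when it is done.

Besides the shell and the picture viewer there is one more tool, called by a JSON object that holds its "fn" and its "kwargs". carry_out: Moves the arm, as the interface text tells. Its arguments: {"type":"object","properties":{"increments":{"type":"array","items":{"type":"array","items":{"type":"array","items":{"type":"number","minimum":-1,"maximum":1}}}},"hand":{"type":"number"},"squeeze":{"type":"number"}},"required":["increments"]}

```bash
mkdir -p pics; python3 - <<'E'
from rig import sense, optics, r, nets
import cv2
print(sense()); print(r.tip_reach)
for n in ["scene","side","wrist"]:
    f=optics.grab_frame(n); cv2.imwrite(f"pics/{n}0.png",f["img"][:,:,::-1]); print(n,f["fov_y"],f["cx"],f["cy"],f["R"].tolist(),f["t"])
E
```

```text
{'clock': 0.0, 'qpos': array([ 1.21059115e+00,  3.53679523e-01,  1.63416138e+00,  2.40359613e-05,
        1.15520118e+00, -2.38833710e-03]), 'qvel': array([-0.00042149, -0.00058622, -0.00014247,  0.00175288,  0.00145732,
       -0.00116523]), 'joint_efforts': array([-2.88922609e-03, -6.05256057e+01, -3.42068410e+01, -2.49786199e-04,
        9.41894104e-03,  9.10558788e-05]), 'eef_pos': array([218.69929753, 584.94100783, 218.73044607]), 'tcp_rot': array([-3.14014328e+00, -2.54374983e-05,  2.78376608e+00]), 'contact_force': array([-0.37911273,  0.11979763,  0.10090372]), 'wrist_torque': array([ 0.01840329, -0.12203678, -0.00625901]), 'opening': 1.0039375944547904}
22.0
scene 44.8608469808761 321.3649116043677 195.54305298034475 [[0.8805872323929532, 0.47386038797928803, 0.004739076981607181], [0.40568549025525824, -0.748652035345229, -0.5243466534362518], [-0.24491918900500564, 0.4636555431325767, -0.851491707639931]] [-480.20322144 -171.55190875 1234.69477631]
side 53.428142511120015 319.73762511646777 197.0758393742944 [[-0.7520908857113389, -0.6590253306455253, 0.006701730932397651], [-0.5369752952312932, 0.6068461967992317, -0.5859993393695712], [0.3821214884577936, -0.4443234261187051, -0.810283815129573]] [409.49995432 299.85796769 639.94626863]
wrist 69.48603246209291 324.09999102598607 203.07402918680782 [[0.3505496022448207, 0.9365421566421219, -0.001940411843525838], [0.8950758559870028, -0.33441754892881653, 0.2949645995667585], [0.2755978744387073, -0.10513653884624116, -0.9555062112850449]] [-624.49432338  -39.29205689  379.66648527]
```

View pics/scene0.png

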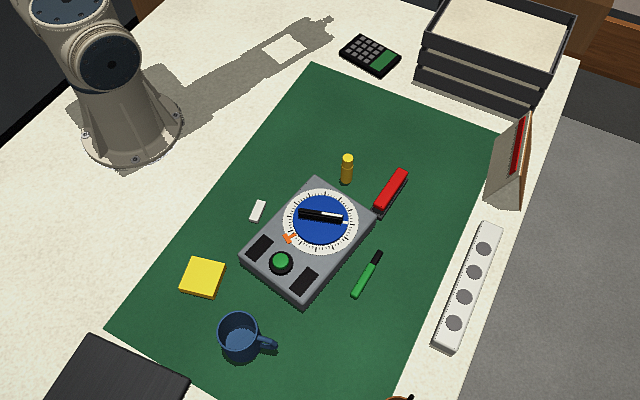

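View pics/side0.png

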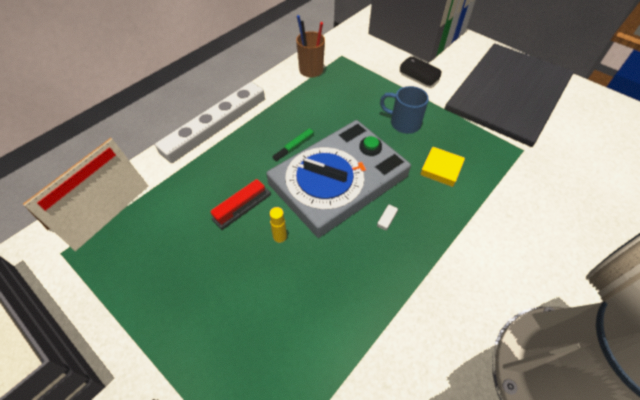

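```bash
cat > h.py <<'E'
import numpy as np, cv2
from rig import sense, optics, r, nets
from scipy.spatial.transform import Rotation as Rn
def foc(f): return 200/np.tan(np.radians(f["fov_y"]/2))
def unproj(f,u,v,z=None):
    """pixel -> world, by range; or intersect with plane height z"""
    d=np.array([(u-f["cx"])/foc(f),(v-f["cy"])/foc(f),1.0]); R=np.array(f["R"]); t=np.array(f["t"])
    if z is None: return R.T@(d*f["range_z"][int(round(v)),int(round(u))]-t)
    o=-R.T@t; w=R.T@d; return o+w*(z-o[2])/w[2]
def proj(f,X):
    c=np.array(f["R"])@np.asarray(X,float)+f["t"]; return c[:2]/c[2]*foc(f)+[f["cx"],f["cy"]]
def cloud(f,m):
    v,u=np.nonzero(m&(f["range_z"]>0)); z=f["range_z"][v,u]
    d=np.stack([(u-f["cx"])/foc(f)*z,(v-f["cy"])/foc(f)*z,z],1)
    return (d-f["t"])@np.array(f["R"])
E
python3 - <<'E'
from h import *
np.set_printoptions(precision=1,suppress=True)
for c in ["scene","side"]:
    f=optics.grab_frame(c)
    for n in ["timer","dial_centre","dial_index","target_line","bar_left","bar_right","start_top","mug","glue_stick","stapler","note_pad","eraser","highlighter"]:
        o=nets.tip_of(n,c)
        print(c,n,[(np.array(x["point"]),round(float(x["confidence"]),2)) for x in o[:2]], proj(f,o[0]["point"]) if o else "")
E
```

```text
scene timer [(array([552.9, -72.5,  -0.2]), 0.57)] [308.8 244.2]
scene dial_centre [(array([557. , -28.6,  57.5]), 0.92), (array([ 541.7, -319.4,   -2.5]), 0.7)] [320.  216.9]
scene dial_index [(array([611.3,  -8.7,  55.5]), 0.76)] [346.8 220.8]
scene target_line [(array([532.1, -76.9,  50.9]), 0.52)] [298.8 231.1]
scene bar_left [(array([592.8,  -8.3,  68.3]), 0.8)] [339.4 214.1]
scene bar_right [(array([595.7, -23.2,  65.2]), 0.79)] [337.3 220.8]
scene start_top [(array([ 532.2, -155.4,   68.4]), 0.66)] [279.2 257.6]
scene mug [(array([ 540.3, -318.8,   -2.6]), 0.87)] [242.6 341.2]
scene glue_stick [(array([549. , 119.5,   0.1]), 0.55)] [346.5 179.5]
scene stapler [(array([650.9, 123.6,   0.4]), 0.73), (array([608.6,  -8. ,  55.1]), 0.69)] [386.2 195.4]
scene note_pad [(array([ 393.8, -243.8,    2.6]), 0.88)] [203.5 275.8]
scene eraser [(array([413.7, -54.5,  -1. ]), 0.56)] [259.4 212. ]
scene highlighter [(array([694.8, -85.4,   1. ]), 0.61), (array([609.5,  -7.6,  53.4]), 0.45)] [364.5 277.7]
side timer [(array([654.5, 123.1,  -3.2]), 0.74), (array([553.7, -71.9,  -0.1]), 0.58)] 
[... 155 characters left out ...]
de target_line [(array([527.3, -82.2,  50.7]), 0.52)] [351.8 167.2]
side bar_left [(array([592.8,  -8.6,  61.3]), 0.81), (array([696.6, -86.8,   0.1]), 0.65)] [305.1 168.2]
side bar_right [(array([598.2, -23.4,  66.1]), 0.93), (array([613.2,  -7.9,  51.8]), 0.26)] [307.9 161.3]
side start_top [(array([ 539.5, -152.5,   66.9]), 0.5)] [368.1 140.9]
side mug [(array([ 541. , -318.9,   -2.4]), 0.56)] [405.1 123.7]
side glue_stick [(array([550.3, 120.5,   1.2]), 0.81)] [277.9 235.4]
side stapler [(array([655.9, 122.4,   0.4]), 0.88)] [241.5 207.4]
side note_pad [] 
side eraser [(array([406.2, -55.5,   2.2]), 0.5)] [388.  219.8]
side highlighter [(array([698.2, -85.2,   1.4]), 0.86)] [294.7 143.3]
```

```bash
cat >> h.py <<'E'
def topview(f,z,cx,cy,half=120,s=2.5):
    n=int(2*half*s); # image: right = -y, up = +x
    src=np.array([[cx+half,cy+half],[cx+half,cy-half],[cx-half,cy-half],[cx-half,cy+half]],float)
    p=np.array([proj(f,[a,b,z]) for a,b in src],np.float32)
    H=cv2.getPerspectiveTransform(p,np.array([[0,0],[n,0],[n,n],[0,n]],np.float32))
    return cv2.warpPerspective(f["img"],H,(n,n),flags=cv2.INTER_CUBIC)
def px2w(u,v,cx,cy,half=120,s=2.5): return np.array([cx+half-v/s, cy+half-u/s])
E
python3 - <<'E'
from h import *
np.set_printoptions(precision=1,suppress=True)
ims=[]
for c in ["scene","side"]:
    f=optics.grab_frame(c)
    im=topview(f,54,558,-60,120,1.66); ims.append(im)
    im=f["img"].astype(int); R,G,B=im[...,0],im[...,1],im[...,2]
    hsv=cv2.cvtColor(f["img"],cv2.COLOR_RGB2HSV)
    u0,v0=proj(f,[550,-70,50]); vv,uu=np.mgrid[:400,:640]; near=np.hypot(uu-u0,vv-v0)<75
    masks={"orange":near&(R>180)&(G>60)&(G<150)&(B<110),"blue":near&(B>120)&(R<80)&(G<120),"green":near&(G>90)&(R<90)&(B<110)}
    for n,m in masks.items():
        P=cloud(f,m); 
        if n=="green": P=P[P[:,2]>60]
        if n=="orange": P=P[(P[:,2]>35)&(P[:,2]<60)]
        print(c,n,len(P),P.mean(0),P.min(0),P.max(0))
        if n=="blue":
            cnt,_=cv2.findContours(m.astype(np.uint8),cv2.RETR_EXTERNAL,cv2.CHAIN_APPROX_NONE)
            k=max(cnt,key=cv2.contourArea); hull=cv2.convexHull(k)[:,0]
            W=np.array([unproj(f,a,b,54)[:2] for a,b in hull],np.float32); print(" circ",cv2.minEnclosingCircle(W), cv2.fitEllipse(W))
cv2.imwrite("pics/top0.png",np.hstack(ims)[:,:,::-1])
E
```

```text
scene orange 60 [518.6 -99.   47.9] [ 504.7 -111.    44.6] [527.8 -83.6  51.7]
scene blue 1559 [559.6 -33.7  55. ] [499.  -88.8  50.2] [617.1  29.4  76.1]
 circ ((558.11083984375, -30.037641525268555), 59.354312896728516) ((558.15185546875, -29.87098503112793), (117.64276885986328, 118.01272583007812), 55.983421325683594)
scene green 186 [ 536.4 -158.4   67.9] [ 520.1 -174.3   63.9] [ 552.3 -141.8   72.5]
side orange 61 [517.9 -99.6  45.1] [ 503.4 -112.4   41.2] [528.4 -83.9  47.2]
side blue 1449 [551.2 -24.7  52.5] [ 498.  -310.2   20. ] [615.5  31.1  74.5]
 circ ((555.41943359375, -26.837995529174805), 59.22643280029297) ((555.5797729492188, -26.945850372314453), (114.76080322265625, 118.34346008300781), 38.519989013671875)
side green 139 [ 533.8 -155.1   65.5] [ 519.3 -172.2   61.4] [ 551.  -140.5   68.5]
```

View pics/top0.png

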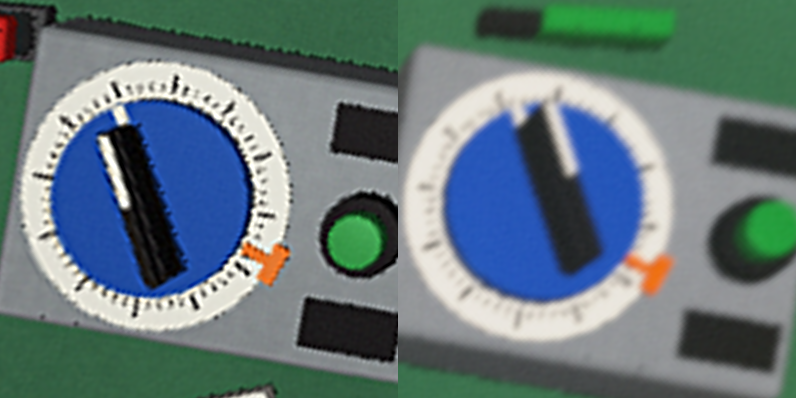

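```bash
cat > meas.py <<'E'
from h import *
def ang_meas(c,verbose=True):
    f=optics.grab_frame(c)
    im=f["img"].astype(int); R,G,B=im[...,0],im[...,1],im[...,2]
    vv,uu=np.mgrid[:400,:640]; d=np.stack([(uu-f["cx"])/foc(f),(vv-f["cy"])/foc(f),np.ones_like(uu,float)],-1)
    Rm=np.array(f["R"]); o=-Rm.T@f["t"]; w=d@Rm
    def plane(z): return (o+w*((z-o[2])/w[...,2])[...,None])[...,:2]
    P54=plane(54); P45=plane(45.5)
    near=np.hypot(P54[...,0]-557,P54[...,1]+28)<75
    blue=(near&(B>100)&(R<90)&(G<130)&(B-R>60)).astype(np.uint8)
    cnt,_=cv2.findContours(blue,cv2.RETR_EXTERNAL,cv2.CHAIN_APPROX_NONE)
    if not cnt: return None
    hull=cv2.convexHull(np.vstack(cnt))[:,0]
    W=P54[hull[:,1],hull[:,0]]
    from scipy.optimize import least_squares
    s=least_squares(lambda p:np.hypot(W[:,0]-p[0],W[:,1]-p[1])-59.4,[557,-28],loss="soft_l1"); C=s.x
    r54=np.hypot(*(P54-C).transpose(2,0,1)); 
    r45=np.hypot(*(P45-C).transpose(2,0,1))
    white=(r54>49.5)&(r54<57)&(R>150)&(G>150)&(B>150)
    org=(r45>62)&(r45<100)&(R>170)&(G>50)&(G<160)&(B<110)&(R-G>50)
    a=lambda P,m: np.arctan2(*(P[m].mean(0)-C)[::-1])
    out=dict(C=C,res=np.std(s.fun),ai=a(P54,white) if white.any() else None,nw=white.sum(),at=a(P45,org) if org.any() else None,no=org.sum())
    if verbose: print(c,out)
    return f,out
if __name__=="__main__":
    import sys
    for c in sys.argv[1:]: ang_meas(c)
E
python3 meas.py scene side
```

```text
scene {'C': array([558.16254316, -29.87638258]), 'res': np.float64(0.2467938018174586), 'ai': np.float64(0.3251214308770728), 'nw': np.int64(11), 'at': np.float64(-2.1101868524316387), 'no': np.int64(64)}
side {'C': array([555.82873051, -27.33825664]), 'res': np.float64(0.6117585595223186), 'ai': np.float64(0.05545229077696696), 'nw': np.int64(18), 'at': np.float64(-2.054885063615718), 'no': np.int64(60)}
```

{"fn": "carry_out", "kwargs": {"increments": [[[0,0,0,0,0,0]]], "hand": 1, "squeeze": 20}}

```text
clock: 1.83
eef_pos: [218.9, 585.4, 219.5]
tcp_rot: [3.142, -0.0, 2.784]
contact_force: [-0.9, -0.6, 0.1]
opening: 0.882
```

```bash
cat >> h.py <<'E'
def inc(p,rpy,cmd=None,n=1):
    """normalised row to reach world pose p,rpy from commanded/measured pose"""
    s=sense(); P0,R0=(s["eef_pos"],s["tcp_rot"]) if cmd is None else cmd
    A=Rn.from_euler("xyz",R0); Bt=Rn.from_euler("xyz",rpy)
    d=A.inv().apply(np.array(p)-P0)/400; w=(A.inv()*Bt).as_rotvec()/np.radians(60)
    return np.round(np.r_[d,w],4).tolist()
E
python3 - <<'E'
from h import *
print(r.tip_reach, inc([584,12,160],[np.pi,0,1.89],([218.9,585.4,219.5],[np.pi,0,2.784])))
E
```

```text
22.0 [-1.3568, -1.0233, 0.1487, 0.0, -0.0, 0.8537]
```

{"fn": "carry_out", "kwargs": {"increments": [[[-0.068,-0.051,0.0075,0,0,0],[-0.136,-0.102,0.015,0,0,0],[-0.204,-0.153,0.0225,0,0,0],[-0.272,-0.204,0.03,0,0,0],[-0.34,-0.256,0.037,0,0,0]]]}}

```text
clock: 2.25
eef_pos: [310.9, 440.6, 204.6]
tcp_rot: [3.141, 0.0, 2.784]
contact_force: [-0.2, -0.3, 0.3]
opening: 0.145
```

{"fn": "carry_out", "kwargs": {"increments": [[[-0.068,-0.051,0.0075,0,0,0],[-0.136,-0.102,0.015,0,0,0],[-0.204,-0.153,0.0225,0,0,0],[-0.272,-0.204,0.03,0,0,0],[-0.34,-0.256,0.037,0,0,0]]]}}

```text
clock: 2.67
eef_pos: [402.6, 297.0, 190.0]
tcp_rot: [3.141, 0.0, 2.784]
contact_force: [1.1, 0.5, 0.1]
opening: 0.002
```

{"fn": "carry_out", "kwargs": {"increments": [[[-0.068,-0.051,0.0075,0,0,0],[-0.136,-0.102,0.015,0,0,0],[-0.204,-0.153,0.0225,0,0,0],[-0.272,-0.204,0.03,0,0,0],[-0.34,-0.256,0.037,0,0,0]]]}}

```text
clock: 3.08
eef_pos: [494.3, 153.3, 175.1]
tcp_rot: [3.141, 0.0, 2.784]
contact_force: [0.8, 0.3, 0.3]
opening: 0.002
```

```bash
python3 - <<'E'
from h import *
s=sense();print(s["eef_pos"],s["tcp_rot"],s["qpos"],s["opening"],r.tip_reach, inc([584,12,160],[np.pi,0,1.89]))
E
```

```text
[494.2526274  153.26626339 175.14590709] [3.14128713e+00 3.99542039e-04 2.78378596e+00] [ 2.97796413e-01  2.36703830e-01  1.90571097e+00 -1.65823185e-06
  9.98674882e-01 -9.15192381e-01] 0.0023953339299065033 22.0 [-0.3338, -0.2522, 0.0379, 0.0004, 0.0002, 0.8535]
```

{"fn": "carry_out", "kwargs": {"increments": [[[-0.067,-0.0505,0.0076,0,0,0.11],[-0.134,-0.101,0.015,0,0,0.22],[-0.2,-0.151,0.023,0,0,0.33],[-0.267,-0.202,0.03,0,0,0.44],[-0.334,-0.252,0.038,0,0,0.55]]]}}

```text
clock: 3.5
eef_pos: [584.1, 11.9, 159.9]
tcp_rot: [3.141, 0.0, 2.202]
contact_force: [0.9, 0.1, 0.6]
opening: -0.002
```

{"fn": "carry_out", "kwargs": {"increments": [[[0,0,0,0,0,0.1],[0,0,0,0,0,0.2],[0,0,0,0,0,0.3035]]]}}

```text
clock: 3.75
eef_pos: [583.5, 12.7, 159.6]
tcp_rot: [-3.141, -0.0, 1.883]
contact_force: [-0.7, 0.8, 0.5]
opening: -0.002
```

```bash
python3 - <<'E'
from h import *
s=sense();print(s["eef_pos"],s["tcp_rot"])
for n in ["wrist","scene","side"]:
    f=optics.grab_frame(n); cv2.imwrite(f"pics/{n}1.png",f["img"][:,:,::-1])
    if n=="wrist":
        tip=proj(f,s["eef_pos"]-[0,0,22]); print(tip)
E
```

```text
[583.52776213  12.7299065  159.64469435] [-3.14128522e+00 -1.21326919e-04  1.88338792e+00]
[322.69487814 232.63240544]
```

View pics/wrist1.png

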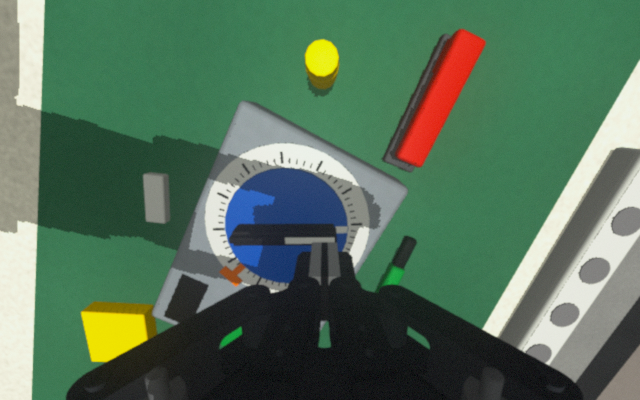

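View pics/scene1.png

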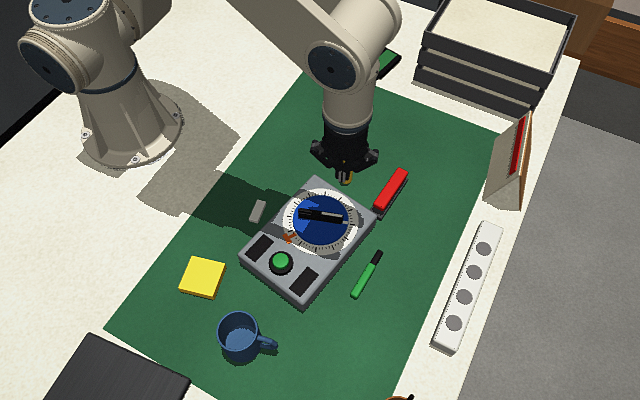

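View pics/side1.png

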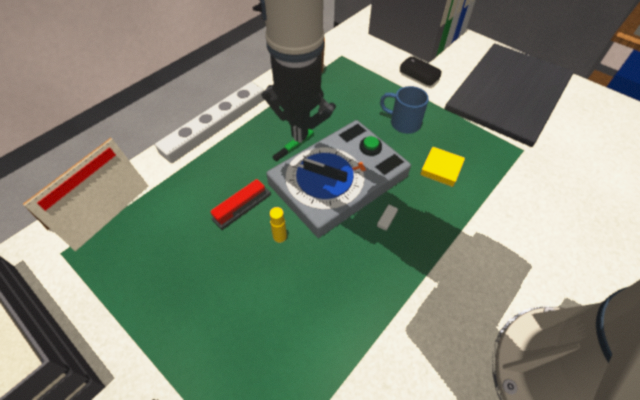

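```bash
python3 - <<'E'
from h import *
from meas import ang_meas
f,o=ang_meas("wrist")
for X in [[583.5,12.7,62],[557,-28.5,54],[592.8,-8.5,65],[532,-78,50]]: print(proj(f,X))
print(unproj(f,232,272,46), unproj(f,340,229,54), unproj(f,312,240,79))
o=nets.tip_of("dial_index","wrist");print(o[:1]);print(nets.tip_of("dial_centre","wrist")[:1],nets.tip_of("target_line","wrist")[:1],nets.tip_of("bar_left","wrist")[:1])
s=sense(); print(inc([584,12,85],[np.pi,0,1.89]))
E
```

```text
wrist {'C': array([559.20664561, -28.60702538]), 'res': np.float64(0.2916509723323657), 'ai': None, 'nw': np.int64(0), 'at': np.float64(-1.9913016893118491), 'no': np.int64(35)}
[322.92233617 200.79214899]
[283.68241094 228.7390574 ]
[325.23672966 225.5505311 ]
[247.34041912 262.71887774]
[518.91118699 -96.16111248  46.        ] [608.97301966 -11.49891551  54.        ] [584.18622566 -20.03168364  79.        ]
[]
[{'point': [557.1, -29.6, 55.1], 'confidence': 0.95}] [{'point': [527.3, -80.5, 50.4], 'confidence': 0.81}] [{'point': [591.2, -5.8, 65.1], 'confidence': 0.88}]
[-0.0048, 0.0003, 0.1874, 0.0001, 0.0, 0.002]
```

```bash
python3 - <<'E'
from h import *
s=sense(); print(s["eef_pos"])
for c in ["scene","side"]:
    f=optics.grab_frame(c)
    P=cloud(f,np.ones((400,640),bool))
    m=(np.hypot(P[:,0]-583.5,P[:,1]-12.7)<35)&(P[:,2]>95)&(P[:,2]<165)
    Q=P[m]; print(c,len(Q),Q[:,2].min(),np.sort(Q[:,2])[:12].round(1))
    e=s["tcp_rot"][2]; x=np.array([np.cos(e),np.sin(e)]); y=np.array([np.sin(e),-np.cos(e)])
    L=Q[Q[:,2]<150][:,:2]-[583.5,12.7]; print("x ext",(L@x).min(),(L@x).max(),"y ext",(L@y).min(),(L@y).max())
E
```

```text
[583.2754579   13.76550154 159.95162334]Traceback (most recent call last):
  File "<stdin>", line 7, in <module>
    return umr_minimum(a, axis, None, out, keepdims, initial, where)
ValueError: zero-size array to reduction operation minimum which has no identity
```

```bash
python3 - <<'E'
from h import *
s=sense(); print(s["eef_pos"])
for c in ["scene","side"]:
    f=optics.grab_frame(c); p=proj(f,[583.5,12.7,150]);t=proj(f,[583.5,12.7,138]); print(c,p,t)
    u,v=t.round().astype(int)
    for dv in range(-24,12,4): print([unproj(f,u+du,v+dv).round(0).tolist() for du in (-4,0,4)])
    cr=f["img"][v-60:v+40,u-50:u+50]; cv2.imwrite(f"pics/{c}2.png",cv2.resize(cr,None,fx=5,fy=5)[:,:,::-1])
E
```

```text
[583.28970987  13.75594002 159.9670019 ]
scene [341.51957906 184.05700884] [341.2813628  187.28702212]
[[580.0, -7.0, 244.0], [583.0, 3.0, 234.0], [593.0, -0.0, 245.0]]
[[578.0, -2.0, 224.0], [585.0, 1.0, 225.0], [593.0, 1.0, 231.0]]
[[577.0, 3.0, 204.0], [585.0, 3.0, 209.0], [594.0, 1.0, 219.0]]
[[577.0, 3.0, 190.0], [586.0, 1.0, 199.0], [593.0, 4.0, 200.0]]
[[530.0, 107.0, 5.0], [586.0, 4.0, 182.0], [593.0, 5.0, 185.0]]
[[533.0, 102.0, -3.0], [543.0, 103.0, 3.0], [551.0, 106.0, 4.0]]
[[539.0, 90.0, 0.0], [549.0, 91.0, 6.0], [557.0, 96.0, 4.0]]
[[556.0, 54.0, 46.0], [564.0, 57.0, 47.0], [561.0, 87.0, 3.0]]
[[562.0, 42.0, 50.0], [569.0, 47.0, 48.0], [576.0, 54.0, 44.0]]
side [299.90858639 146.48424213] [300.12435554 150.89300923]
[[581.0, 22.0, 208.0], [571.0, 23.0, 215.0], [567.0, 17.0, 213.0]]
[[581.0, 23.0, 199.0], [573.0, 21.0, 203.0], [569.0, 16.0, 202.0]]
[[581.0, 23.0, 189.0], [575.0, 20.0, 191.0], [568.0, 16.0, 193.0]]
[[581.0, 24.0, 180.0], [574.0, 21.0, 183.0], [569.0, 16.0, 183.0]]
[[688.0, -80.0, 13.0], [684.0, -89.0, 10.0], [683.0, -102.0, -0.0]]
[[687.0, -78.0, 3.0], [681.0, -86.0, 0.0], [674.0, -92.0, 1.0]]
[[680.0, -70.0, 0.0], [675.0, -79.0, -3.0], [638.0, -53.0, 44.0]]
[[644.0, -35.0, 42.0], [635.0, -38.0, 46.0], [629.0, -44.0, 46.0]]
[[635.0, -25.0, 44.0], [629.0, -31.0, 44.0], [602.0, -15.0, 78.0]]
```

View pics/scene2.png

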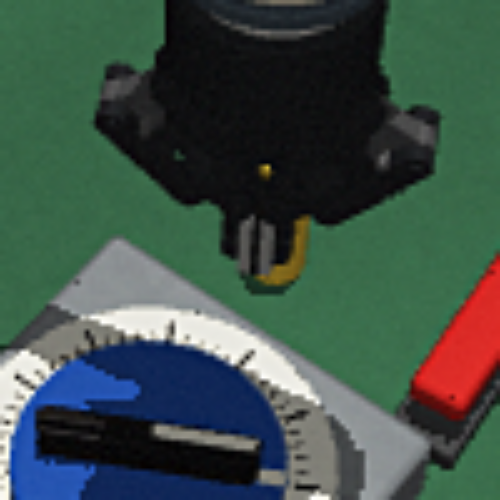

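View pics/side2.png

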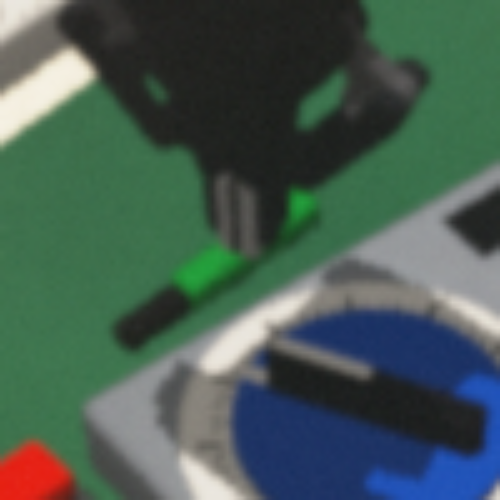

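```bash
python3 - <<'E'
from h import *
s=sense(); e=s["tcp_rot"][2]; T=s["eef_pos"]; A=Rn.from_euler("xyz",s["tcp_rot"])
for c in ["scene","side","wrist"]:
    f=optics.grab_frame(c); P=cloud(f,np.ones((400,640),bool)); Q=A.inv().apply(P-T)
    m=(np.hypot(Q[:,0],Q[:,1])<60)&(P[:,2]>110)
    Q=Q[m]; print(c,len(Q),np.sort(Q[:,2])[-8:].round(1) if len(Q) else "")
    for lo in range(-60,30,10):
        k=Q[(Q[:,2]>=lo)&(Q[:,2]<lo+10)]
        if len(k): print(lo,len(k),"x",k[:,0].min().round(),k[:,0].max().round(),"y",k[:,1].min().round(),k[:,1].max().round())
    if c=="wrist":
        print([ (v,float(f["range_z"][v,322])) for v in range(220,400,12)])
E
```

```text
scene 7377 [-18.4 -18.3 -17.4 -17.  -16.7 -14.7 -14.2 -12.9]
-60 58 x -15.0 10.0 y -20.0 24.0
-50 39 x -13.0 2.0 y -12.0 13.0
-40 41 x -13.0 -7.0 y -14.0 14.0
-30 38 x -13.0 -6.0 y -14.0 12.0
-20 11 x -13.0 -6.0 y -7.0 12.0
side 7233 [-15.6 -15.4 -15.  -15.  -14.6 -14.4 -11.  -10.9]
-60 93 x 0.0 14.0 y -30.0 27.0
-50 57 x 3.0 12.0 y -14.0 13.0
-40 73 x -6.0 12.0 y -14.0 14.0
-30 64 x -5.0 12.0 y -14.0 12.0
-20 25 x 3.0 12.0 y -11.0 11.0
wrist 41697 [-16.4 -16.3 -16.3 -16.2 -16.2 -16.2 -16.  -15.8]
-60 1426 x -13.0 14.0 y -31.0 32.0
-50 813 x -12.0 12.0 y -12.0 15.0
-40 606 x 6.0 11.0 y -13.0 15.0
-30 492 x 6.0 11.0 y -12.0 15.0
-20 107 x 6.0 11.0 y -11.0 13.0
[(220, 277.72314453125), (232, 260.9316711425781), (244, 148.58604431152344), (256, 137.16099548339844), (268, 126.13336944580078), (280, 118.62664794921875), (292, 121.789794921875), (304, 122.77544403076172), (316, 125.5665283203125), (328, 378.7861633300781), (340, 383.28863525390625), (352, 82.03299713134766), (364, 77.1963119506836), (376, 73.39029693603516), (388, 72.81907653808594)]
```

{"fn": "carry_out", "kwargs": {"increments": [[[0,0,0.05,0,0,0],[0,0,0.1,0,0,0],[0,0,0.15,0,0,0],[0,0,0.19,0,0,0],[0,0,0.19,0,0,0]]]}}

```text
clock: 4.87
eef_pos: [581.1, 13.5, 80.9]
tcp_rot: [-3.137, -0.001, 1.89]
contact_force: [-1.1, -0.3, -0.0]
opening: 0.001
```

```bash
cat > fing.py <<'E'
from h import *
import sys
s=sense(); T=s["eef_pos"]; A=Rn.from_euler("xyz",s["tcp_rot"]); print(T,s["tcp_rot"],s["contact_force"])
tag=sys.argv[1]; ims=[]
for c in ["scene","side","wrist"]:
    f=optics.grab_frame(c); p=proj(f,[557.5,-28.8,60]).astype(int)
    h=70 if c!="wrist" else 150
    u0=max(0,min(640-2*h,p[0]-h)); v0=max(0,min(400-2*h,p[1]-h))
    ims.append(cv2.resize(f["img"][v0:v0+2*h,u0:u0+2*h],(400,400) ,interpolation=cv2.INTER_CUBIC)) if c!="x" else 0
    P=cloud(f,np.ones((400,640),bool)); Q=A.inv().apply(P-T)
    m=(abs(Q[:,0])<16)&(abs(Q[:,1])<18)&(P[:,2]>60)&(Q[:,2]>-52)
    Q=Q[m]; print(c,len(Q),np.sort(Q[:,2])[-4:].round(1))
im=np.hstack([cv2.resize(i,(266,266)) for i in ims]); im=cv2.resize(im,(798,266))
cv2.imwrite(f"pics/f{tag}.png",im[:,:,::-1])
E
python3 fing.py a
```

```text
[581.06397324  13.53024721  80.86704578] [-3.13680333e+00 -1.44569725e-03  1.89022995e+00] [-1.14998686 -0.25977092 -0.01990827]
scene 116 [-16.8 -16.5 -15.4 -15.3]
side 164 [-15.9 -15.7 -15.1 -12.6]
wrist 1751 [-19.  -19.  -18.2 -18.2]
```

View pics/fa.png

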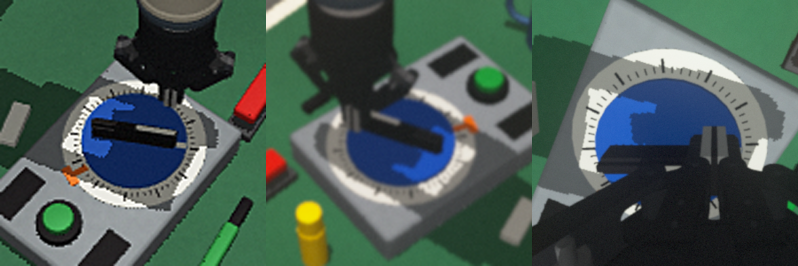

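```bash
python3 - <<'E'
from h import *
for i in range(3):
    s=sense(); print(s["clock"],s["eef_pos"],s["qpos"],s["qvel"].round(4),s["contact_force"],s["wrist_torque"]); f=optics.grab_frame("scene")
E
```

```text
5.0167 [583.79326727  13.59370353  84.5902161 ] [ 2.07149170e-02  4.49719456e-01  1.83095081e+00 -5.86903883e-06
  8.60310302e-01 -2.98557581e-01] [-0.0002 -0.0147 -0.0101 -0.0022 -0.0042  0.0003] [ 0.19545735 -0.25730342  0.81797639] [ 0.02081483  0.00852432 -0.08176892]
5.0667 [584.11852373  13.59319598  84.98015594] [ 2.07172019e-02  4.49184797e-01  1.83072078e+00 -3.78004006e-05
  8.60176340e-01 -2.98549497e-01] [-0.0003 -0.0085 -0.0024  0.0004 -0.0016 -0.0005] [ 0.61134787 -0.45623024 -0.24710995] [-0.04904965  0.00267649  0.03365614]
5.1167 [584.2189091   13.61303393  85.13522113] [ 2.07303239e-02  4.48907732e-01  1.83074130e+00 -2.63635605e-07
  8.60013594e-01 -2.98555091e-01] [-0.0005 -0.0025  0.0026  0.002  -0.0049 -0.    ] [ 0.2927313  0.0948552 -0.9469705] [ 0.01499517  0.02041431 -0.00820314]
```

{"fn": "carry_out", "kwargs": {"increments": [[[-0.01,0,0,0,0,0],[-0.02,0,0,0,0,0],[-0.03,0,0,0,0,0]]]}}

```text
clock: 5.42
eef_pos: [587.5, 1.8, 84.4]
tcp_rot: [3.141, 0.0, 1.89]
contact_force: [-0.0, -0.2, 0.8]
opening: -0.002
```

```bash
python3 fing.py b
```

```text
[587.50700872   1.77631157  84.39324441] [3.14076852e+00 3.50081322e-04 1.89012797e+00] [-0.00148743 -0.23127989  0.81967181]
scene 121 [ 9.7 11.8 12.4 24.3]
side 234 [23.2 23.9 24.  24.3]
wrist 2191 [23.9 23.9 24.1 24.2]
```

View pics/fb.png

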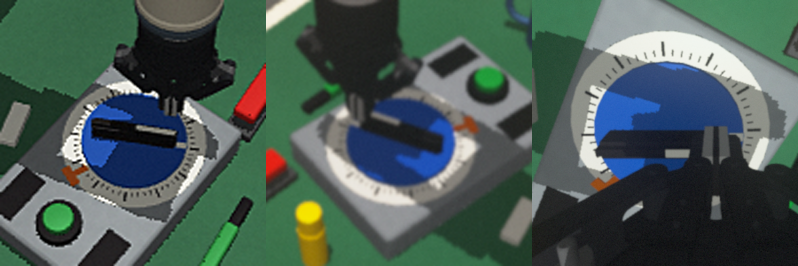

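{"fn": "carry_out", "kwargs": {"increments": [[[-0.01,0,0,0,0,0],[-0.02,0,0,0,0,0],[-0.03,0,0,0,0,0],[-0.03,0,0,0,0,0]]]}}

```text
clock: 5.9
eef_pos: [591.2, -9.9, 83.9]
tcp_rot: [3.141, 0.0, 1.89]
contact_force: [0.2, -0.2, -0.8]
opening: 0.001
```

```bash
python3 fing.py c
```

```text
[591.16220445  -9.92167493  83.8991257 ] [3.14138738e+00 2.58241405e-04 1.88965414e+00] [ 0.21100074 -0.22820858 -0.83122061]
scene 224 [23.2 23.4 23.8 23.9]
side 286 [22.4 23.1 23.8 23.8]
wrist 2736 [23.8 23.8 23.8 23.9]
```

View pics/fc.png

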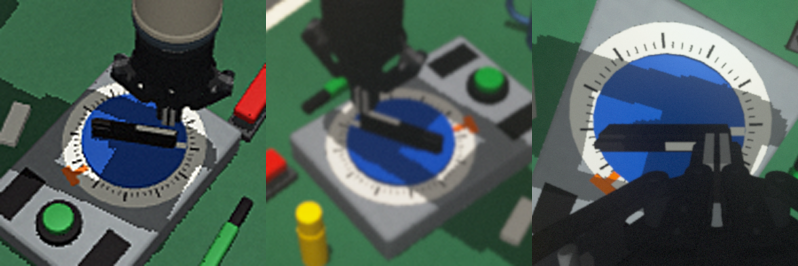

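{"fn": "carry_out", "kwargs": {"increments": [[[0.02,0,0,0,0,0],[0.04,0,0,0,0,0],[0.06,0,0,0,0,0],[0.06,0,0,0,0,0]]]}}

```text
clock: 6.38
eef_pos: [582.5, 15.4, 83.8]
tcp_rot: [-3.141, -0.001, 1.891]
contact_force: [-0.9, -0.3, -0.8]
opening: 0.003
```

{"fn": "carry_out", "kwargs": {"increments": [[[0,0,0.02,0,0,0],[0,0,0.04,0,0,0],[0,0,0.06,0,0,0],[0,0,0.075,0,0,0],[0,0,0.075,0,0,0]]]}}

```text
clock: 6.8
eef_pos: [582.1, 13.3, 51.9]
tcp_rot: [-3.139, -0.001, 1.89]
contact_force: [-0.6, -0.8, 0.1]
opening: -0.002
```

```bash
python3 fing.py d
```

```text
[582.0781104   13.34512233  51.90989122] [-3.13881078e+00 -7.95346188e-04  1.88975289e+00] [-0.57174499 -0.83012668  0.12578049]
scene 106 [-19.  -18.6 -18.1 -16.2]
side 149 [-15.5 -15.4 -14.9 -14.7]
wrist 2076 [-17.3 -17.2 -17.  -16.9]
```

View pics/fd.png

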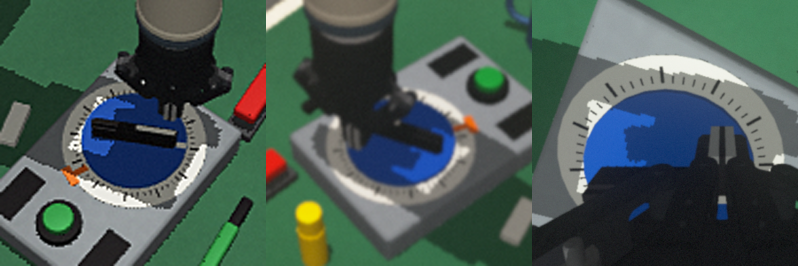

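{"fn": "carry_out", "kwargs": {"increments": [[[-0.01,0,0.01,0,0,0],[-0.02,0,0.0175,0,0,0],[-0.028,0,0.0175,0,0,0],[-0.036,0,0.0175,0,0,0],[-0.036,0,0.0175,0,0,0]]]}}

```text
clock: 7.37
eef_pos: [588.1, -0.7, 46.9]
tcp_rot: [3.141, -0.0, 1.889]
contact_force: [-0.4, 0.3, 0.1]
opening: 0.001
```

```bash
python3 fing.py e; python3 meas.py wrist scene
```

```text
[588.07753469  -0.67022498  46.92548296] [ 3.14141597e+00 -1.30671194e-05  1.88941394e+00] [-0.39960055  0.29936912  0.07584856]
scene 91 [-23.7 -23.  -22.8 -22.2]
side 165 [-14.9 -14.7 -13.2 -13.1]
wrist 2129 [-13.9 -13.6 -13.5 -13.5]
wrist {'C': array([558.91623227, -28.4997315 ]), 'res': np.float64(0.7279451716940273), 'ai': None, 'nw': np.int64(0), 'at': None, 'no': np.int64(0)}
scene {'C': array([560.06788783, -30.29855664]), 'res': np.float64(11.451199194151341), 'ai': None, 'nw': np.int64(0), 'at': np.float64(-1.9977557782078867), 'no': np.int64(2)}
```

View pics/fe.png

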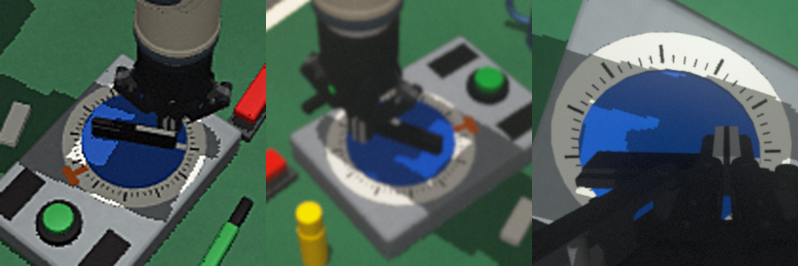

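{"fn": "carry_out", "kwargs": {"increments": [[[-0.0067,0.0029,0,0,0,0.0667],[-0.0137,0.0053,0,0,0,0.1333],[-0.0207,0.0073,0,0,0,0.2],[-0.0279,0.0087,0,0,0,0.2667],[-0.0352,0.0097,0,0,0,0.3333]]]}}

```text
clock: 8.03
eef_pos: [595.8, -11.7, 46.9]
tcp_rot: [-3.141, -0.001, 1.538]
contact_force: [-1.1, 2.1, 0.6]
opening: 0.005
```

{"fn": "carry_out", "kwargs": {"increments": [[[-0.0067,0.0029,0,0,0,0.0667],[-0.0137,0.0053,0,0,0,0.1333],[-0.0207,0.0073,0,0,0,0.2],[-0.0279,0.0087,0,0,0,0.2667],[-0.0352,0.0097,0,0,0,0.3333]]]}}

```text
clock: 8.45
eef_pos: [599.3, -25.9, 46.9]
tcp_rot: [-3.141, -0.001, 1.189]
contact_force: [-0.3, 3.6, -0.5]
opening: -0.001
```

```bash
python3 fing.py g; python3 meas.py scene side
```

```text
[599.27287295 -25.89942264  46.910535  ] [-3.14114424e+00 -5.27854224e-04  1.18854839e+00] [-0.29665699  3.60556706 -0.5037446 ]
scene 72 [-21.5 -18.8 -17.9 -13.8]
side 118 [-15.2 -14.4 -14.4 -13.7]
wrist 2126 [-14.2 -13.7 -13.6 -13.2]
scene {'C': array([558.85276868, -29.87219125]), 'res': np.float64(4.921996831124851), 'ai': None, 'nw': np.int64(0), 'at': np.float64(-2.119291649507756), 'no': np.int64(47)}
side {'C': array([556.30977801, -26.95489001]), 'res': np.float64(1.8809843069465673), 'ai': None, 'nw': np.int64(0), 'at': np.float64(-2.064523816640596), 'no': np.int64(48)}
```

View pics/fg.png

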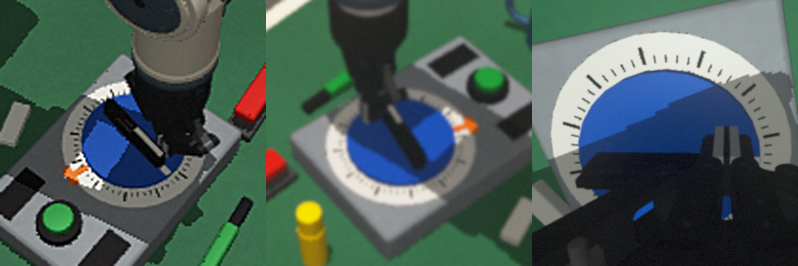

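{"fn": "carry_out", "kwargs": {"increments": [[[-0.0067,0.0029,0,0,0,0.0667],[-0.0137,0.0053,0,0,0,0.1333],[-0.0207,0.0073,0,0,0,0.2],[-0.0279,0.0087,0,0,0,0.2667],[-0.0352,0.0097,0,0,0,0.3333]]]}}

```text
clock: 9.12
eef_pos: [597.9, -40.5, 46.9]
tcp_rot: [-3.141, -0.001, 0.841]
contact_force: [0.3, 3.8, 0.9]
opening: -0.0
```

{"fn": "carry_out", "kwargs": {"increments": [[[-0.0067,0.0029,0,0,0,0.0667],[-0.0137,0.0053,0,0,0,0.1333],[-0.0207,0.0073,0,0,0,0.2],[-0.0279,0.0087,0,0,0,0.2667],[-0.0352,0.0097,0,0,0,0.3333]]]}}

```text
clock: 9.53
eef_pos: [591.7, -53.6, 47.0]
tcp_rot: [3.142, -0.001, 0.492]
contact_force: [0.5, 2.8, -1.2]
opening: -0.0
```

```bash
python3 fing.py h; python3 meas.py scene side
```

```text
[591.70769297 -53.61482137  46.95577675] [ 3.14159003e+00 -1.00026724e-03  4.92214431e-01] [ 0.53132293  2.76790983 -1.16134153]
scene 18 [-18.7 -16.5 -15.4 -14.2]
side 88 [-17.4 -15.6 -14.8 -13.2]
wrist 2133 [-14.4 -14.  -13.7 -13.2]
scene {'C': array([557.97211309, -29.45403445]), 'res': np.float64(0.6792246211142309), 'ai': None, 'nw': np.int64(0), 'at': np.float64(-2.10249421099092), 'no': np.int64(68)}
side {'C': array([555.90048539, -27.16495369]), 'res': np.float64(0.7297254682650527), 'ai': None, 'nw': np.int64(0), 'at': np.float64(-2.054674732170009), 'no': np.int64(60)}
```

View pics/fh.png

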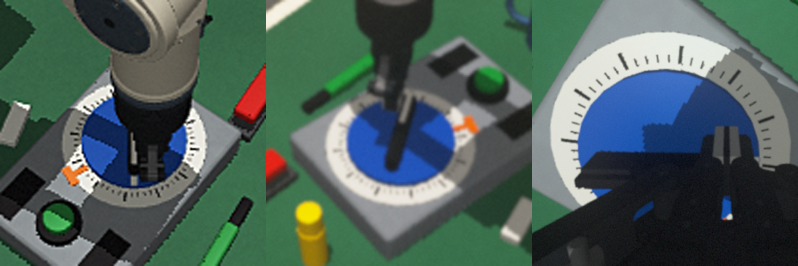

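{"fn": "carry_out", "kwargs": {"increments": [[[-0.0067,0.0029,0,0,0,0.0667],[-0.0137,0.0053,0,0,0,0.1333],[-0.0207,0.0073,0,0,0,0.2],[-0.0279,0.0087,0,0,0,0.2667],[-0.0352,0.0097,0,0,0,0.3333]]]}}

```text
clock: 10.2
eef_pos: [581.4, -63.9, 47.0]
tcp_rot: [-3.142, -0.001, 0.144]
contact_force: [1.6, 2.0, -1.3]
opening: -0.0
```

{"fn": "carry_out", "kwargs": {"increments": [[[-0.0067,0.0029,0,0,0,0.0667],[-0.0137,0.0053,0,0,0,0.1333],[-0.0207,0.0073,0,0,0,0.2],[-0.0279,0.0087,0,0,0,0.2667],[-0.0279,0.0087,0,0,0,0.2667]]]}}

```text
clock: 10.62
eef_pos: [570.3, -69.2, 47.0]
tcp_rot: [3.142, -0.001, -0.135]
contact_force: [0.9, 0.3, -0.6]
opening: 0.0
```

```bash
python3 - <<'E'
from h import *
s=sense(); print(s["eef_pos"],s["tcp_rot"])
ims=[]
for c in ["scene","side","wrist"]:
    f=optics.grab_frame(c); im=topview(f,79 if c!="wrist" else 54,557.5,-28.8,110,1.2); ims.append(im)
cv2.imwrite("pics/top1.png",np.hstack(ims)[:,:,::-1])
f=optics.grab_frame("scene"); cv2.imwrite("pics/scene3.png",cv2.resize(f["img"][140:300,220:420],(800,640))[:600,:,::-1])
E
python3 meas.py scene side
```

```text
[570.34369848 -69.22939993  47.00775653] [ 3.14150365e+00 -6.13605384e-04 -1.35470928e-01]
scene {'C': array([558.85863285, -31.06213076]), 'res': np.float64(0.622305881382874), 'ai': None, 'nw': np.int64(0), 'at': np.float64(-2.1209814348929963), 'no': np.int64(62)}
side {'C': array([556.37577224, -26.85945638]), 'res': np.float64(0.8652773122088642), 'ai': None, 'nw': np.int64(0), 'at': np.float64(-2.057346137732312), 'no': np.int64(64)}
```

View pics/top1.png

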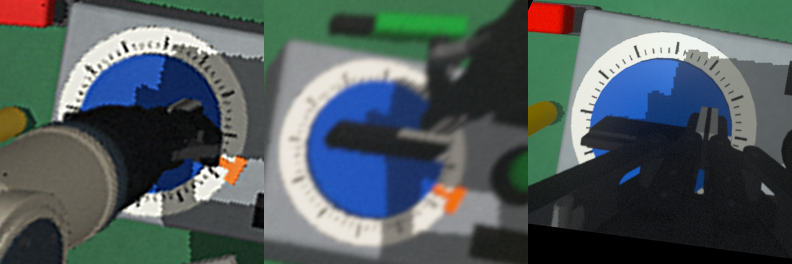

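View pics/scene3.png

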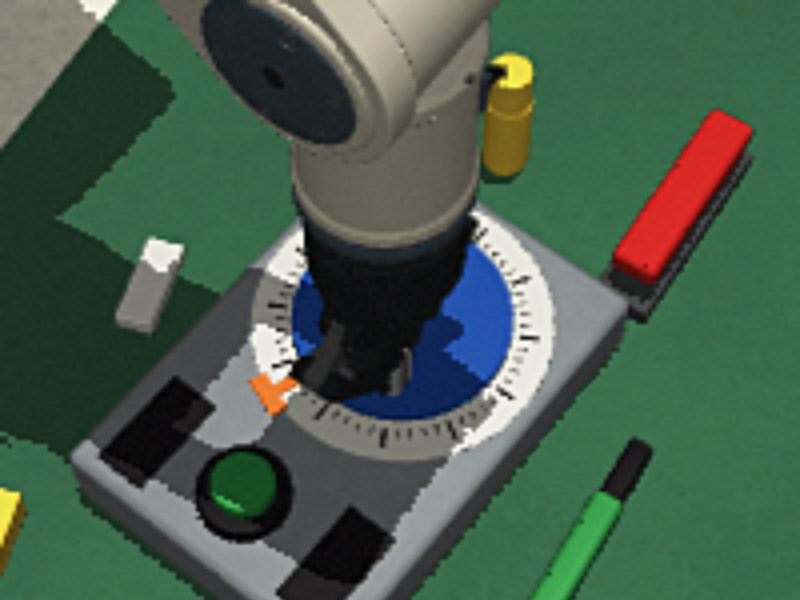

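{"fn": "carry_out", "kwargs": {"increments": [[[-0.0067,0.0029,0,0,0,0.0667],[-0.0137,0.0053,0,0,0,0.1333],[-0.0207,0.0073,0,0,0,0.2],[-0.0279,0.0087,0,0,0,0.2667],[-0.0352,0.0097,0,0,0,0.3333]]]}}

```text
clock: 11.33
eef_pos: [556.4, -71.3, 47.0]
tcp_rot: [-3.141, -0.001, -0.486]
contact_force: [3.9, -0.4, -1.2]
opening: -0.0
```

{"fn": "carry_out", "kwargs": {"increments": [[[0,0,0,0,0,0],[0.01,0,0,0,0,0],[0.03,0,0,0,0,0]]]}}

```text
clock: 11.58
eef_pos: [565.7, -76.6, 46.7]
tcp_rot: [3.141, 0.002, -0.48]
contact_force: [-0.3, -0.7, -0.2]
opening: 0.004
```

{"fn": "carry_out", "kwargs": {"increments": [[[0,0,-0.06,0,0,0],[0,0,-0.12,0,0,0],[0,0,-0.2,0,0,0],[0.05,0,-0.25,0,0,0],[0.1,0,-0.25,0,0,0]]]}}

```text
clock: 12.0
eef_pos: [604.9, -96.0, 151.9]
tcp_rot: [-3.14, -0.006, -0.481]
contact_force: [1.3, -1.2, -0.3]
opening: -0.0
```

```bash
python3 - <<'E'
from h import *
s=sense(); print(s["eef_pos"],s["tcp_rot"])
ims=[]
for c in ["scene","side","wrist"]:
    f=optics.grab_frame(c); im=topview(f,54,557.5,-28.8,110,1.2); ims.append(im)
cv2.imwrite("pics/top2.png",np.hstack(ims)[:,:,::-1])
E
python3 meas.py scene side wrist
```

```text
[604.92815982 -96.00159117 151.93753871] [-3.13963068 -0.00618554 -0.48069289]
scene {'C': array([558.24382475, -29.16349501]), 'res': np.float64(3.7971012228868415), 'ai': None, 'nw': np.int64(0), 'at': np.float64(-2.0920387953763635), 'no': np.int64(50)}
side {'C': array([556.36071542, -27.00638544]), 'res': np.float64(1.1690618258260335), 'ai': np.float64(-1.6184863357315198), 'nw': np.int64(11), 'at': np.float64(-2.059644170226211), 'no': np.int64(49)}
wrist {'C': array([559.59031196, -30.08290991]), 'res': np.float64(10.181522257913048), 'ai': None, 'nw': np.int64(0), 'at': np.float64(-2.1066483171829398), 'no': np.int64(225)}
```

View pics/top2.png

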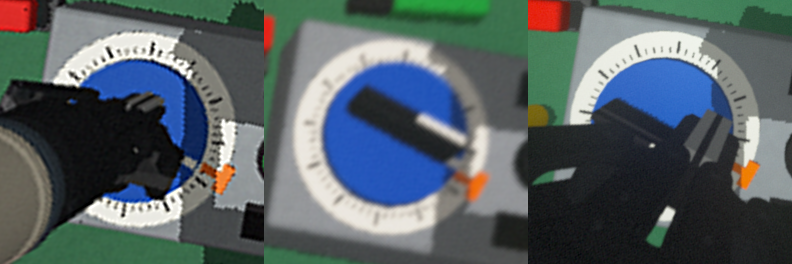

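```bash
python3 - <<'E'
from h import *
s=sense(); print(s["eef_pos"],s["tcp_rot"]); print(inc([535.5,-155.5,150],[np.pi,0,s["tcp_rot"][2]]))
E
```

```text
[600.68010511 -95.09804521 145.92908379] [ 3.14089272e+00  2.25206013e-03 -4.82736353e-01]
[-0.0743, 0.2094, -0.0099, 0.0007, 0.0022, 0.0]
```

{"fn": "carry_out", "kwargs": {"increments": [[[-0.015,0.042,-0.002,0,0,0],[-0.03,0.084,-0.004,0,0,0],[-0.045,0.126,-0.006,0,0,0],[-0.06,0.168,-0.008,0,0,0],[-0.074,0.209,-0.01,0,0,0]]]}}

```text
clock: 12.72
eef_pos: [534.1, -156.6, 150.6]
tcp_rot: [3.141, 0.001, -0.483]
contact_force: [0.7, -0.2, 0.3]
opening: -0.001
```

```bash
python3 - <<'E'
from h import *
s=sense(); print(s["eef_pos"],s["tcp_rot"])
ims=[]
for c in ["scene","side","wrist"]:
    f=optics.grab_frame(c); im=topview(f,54,557.5,-28.8,100,1.33); ims.append(im)
    print(c,[(n,[(np.round(x["point"],1).tolist(),round(float(x["confidence"]),2)) for x in nets.tip_of(n,c)[:1]]) for n in ["dial_index","target_line","dial_centre","start_top"]])
cv2.imwrite("pics/top3.png",np.hstack(ims)[:,:,::-1])
E
python3 meas.py scene side wrist
```

```text
[ 534.10777537 -156.56008444  150.5828079 ] [ 3.14097649e+00  1.42571759e-03 -4.83268678e-01]
scene [('dial_index', [([534.3, -152.9, 66.4], 0.68)]), ('target_line', [([532.1, -79.6, 53.2], 0.59)]), ('dial_centre', [([557.7, -31.7, 54.6], 0.69)]), ('start_top', [([535.1, -157.5, 67.5], 0.57)])]
side [('dial_index', [([530.9, -76.7, 53.6], 0.59)]), ('target_line', [([530.2, -79.8, 50.9], 0.38)]), ('dial_centre', [([557.8, -27.3, 54.1], 0.63)]), ('start_top', [([538.7, -154.2, 63.8], 0.51)])]
wrist [('dial_index', [([531.1, -80.7, 53.8], 0.89)]), ('target_line', [([527.0, -82.6, 52.5], 0.92)]), ('dial_centre', [([557.8, -30.8, 56.5], 0.84)]), ('start_top', [([534.6, -158.7, 66.8], 0.62)])]
scene {'C': array([558.03030402, -30.11724203]), 'res': np.float64(0.35598242832606036), 'ai': np.float64(-2.0758163531251683), 'nw': np.int64(11), 'at': np.float64(-2.0830757896759686), 'no': np.int64(60)}
side {'C': array([556.33763016, -27.03770433]), 'res': np.float64(0.6986122178962053), 'ai': np.float64(-1.8010159863857278), 'nw': np.int64(20), 'at': np.float64(-2.058680010640511), 'no': np.int64(60)}
wrist {'C': array([559.57953011, -30.03443785]), 'res': np.float64(0.3855906123389246), 'ai': np.float64(-2.0868562717742627), 'nw': np.int64(56), 'at': np.float64(-2.1089120142880957), 'no': np.int64(327)}
```

View pics/top3.png

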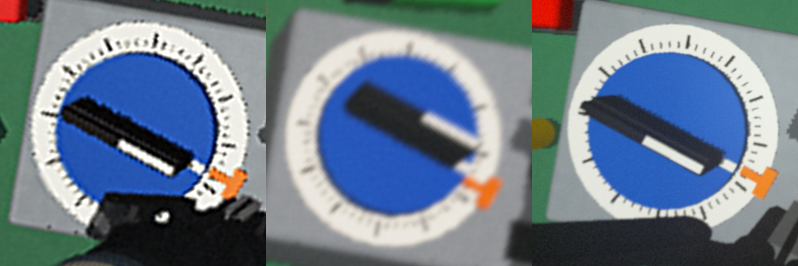

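{"fn": "carry_out", "kwargs": {"increments": [[[0.001,0,0.07,0,0,0],[0.002,0,0.14,0,0,0],[0.003,0,0.19,0,0,0],[0.004,0,0.21,0,0,0],[0.004,0,0.215,0,0,0]]]}}

```text
clock: 14.03
eef_pos: [537.1, -156.0, 63.4]
tcp_rot: [3.141, 0.003, -0.483]
contact_force: [-0.4, -0.4, 0.4]
opening: -0.003
```

{"fn": "carry_out", "kwargs": {"increments": [[[0,0,0,0,0,0],[0,0,0,0,0,0]]]}}

```text
clock: 14.2
eef_pos: [539.0, -156.6, 66.0]
tcp_rot: [-3.141, -0.001, -0.484]
contact_force: [0.7, -0.9, -0.0]
opening: -0.003
```

```bash
python3 - <<'E'
from h import *
s=sense(); T=s["eef_pos"]; A=Rn.from_euler("xyz",s["tcp_rot"]); print(T,s["tcp_rot"],s["contact_force"])
ims=[]
for c in ["scene","side","wrist"]:
    f=optics.grab_frame(c); p=proj(f,[536,-156.5,70]).astype(int); print(p)
    h=40 if c!="wrist" else 80
    u0=max(0,min(640-2*h,p[0]-h)); v0=max(0,min(400-2*h,p[1]-h))
    ims.append(cv2.resize(f["img"][v0:v0+2*h,u0:u0+2*h],(266,266),interpolation=cv2.INTER_CUBIC))
    P=cloud(f,np.ones((400,640),bool)); Q=A.inv().apply(P-T)
    m=(abs(Q[:,0])<16)&(abs(Q[:,1])<18)&(P[:,2]>71)&(Q[:,2]>-52); print(c,np.sort(Q[m][:,2])[-6:].round(1))
cv2.imwrite("pics/btn1.png",np.hstack(ims)[:,:,::-1])
E
```

```text
[ 538.98261927 -156.55411748   65.95159765] [-3.14125886e+00 -1.48774387e-03 -4.83518096e-01] [ 0.68281371 -0.91029312 -0.02119569]
[280 258]
scene [-18.9 -18.7 -16.7 -13.7  -5.8  -5.4]
[370 139]
side [-15.7 -15.3 -15.  -14.8 -11.6 -10.5]
[327 256]
wrist [-16.3 -16.2 -16.  -16.  -16.  -15.9]
```

View pics/btn1.png

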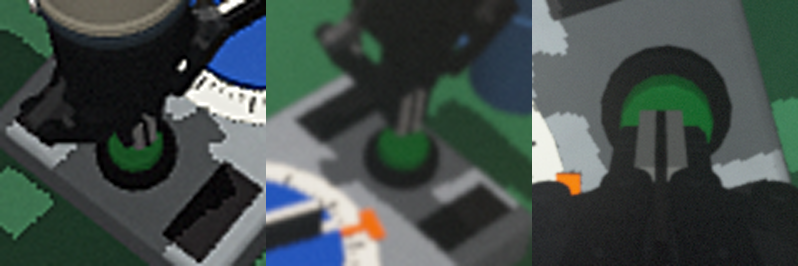

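{"fn": "carry_out", "kwargs": {"increments": [[[-0.003,0.0015,0.01,0,0,0],[-0.0055,0.003,0.02,0,0,0],[-0.0055,0.003,0.026,0,0,0],[-0.0055,0.003,0.028,0,0,0],[-0.0055,0.003,0.028,0,0,0]]]}}

```text
clock: 14.77
eef_pos: [535.3, -156.3, 53.4]
tcp_rot: [3.141, 0.001, -0.483]
contact_force: [-1.6, -0.3, 2.1]
opening: -0.0
```

{"fn": "carry_out", "kwargs": {"increments": [[[0,0,0.003,0,0,0],[0,0,0.006,0,0,0],[0,0,0.008,0,0,0],[0,0,0.008,0,0,0]]]}}

```text
clock: 15.1
eef_pos: [535.4, -156.3, 50.4]
tcp_rot: [3.141, 0.0, -0.483]
contact_force: [-2.5, 0.1, 3.6]
opening: 0.0
```

{"fn": "carry_out", "kwargs": {"increments": [[[0,0,0.002,0,0,0],[0,0,0.004,0,0,0],[0,0,0.005,0,0,0],[0,0,0.005,0,0,0]]]}}

```text
clock: 15.43
eef_pos: [535.5, -156.3, 49.1]
tcp_rot: [3.141, 0.0, -0.483]
contact_force: [-5.2, 0.2, 11.5]
opening: -0.002
```

{"fn": "carry_out", "kwargs": {"increments": [[[0,0,-0.02,0,0,0],[0,0,-0.07,0,0,0],[0,0,-0.15,0,0,0],[0,0,-0.23,0,0,0],[0,0,-0.3,0,0,0]]]}}

```text
clock: 15.85
eef_pos: [536.1, -156.4, 170.4]
tcp_rot: [-3.141, -0.001, -0.484]
contact_force: [0.3, -0.9, 0.9]
opening: 0.001
```

{"fn": "carry_out", "kwargs": {"increments": [[[0,0,-0.05,0,0,0],[0,0,-0.1,0,0,0],[0,0,-0.1,0,0,0],[0,0,-0.1,0,0,0],[0,0,-0.1,0,0,0]]]}}

```text
clock: 16.27
eef_pos: [535.3, -156.2, 207.8]
tcp_rot: [-3.142, 0.0, -0.483]
contact_force: [0.6, 0.8, -0.7]
opening: 0.003
```

```bash
python3 meas.py scene side wrist; python3 - <<'E'
from h import *
s=sense(); print(s["eef_pos"],s["contact_force"],s["qvel"].round(3))
ims=[]
for c in ["scene","side","wrist"]:
    f=optics.grab_frame(c); ims.append(topview(f,54,552,-60,120,1.1))
    print(c,[(n,[np.round(x["point"],1).tolist() for x in nets.tip_of(n,c)[:1]]) for n in ["dial_index","target_line","start_top","mug","glue_stick","stapler","note_pad","eraser","highlighter"]])
cv2.imwrite("pics/top4.png",np.hstack(ims)[:,:,::-1])
f=optics.grab_frame("scene"); cv2.imwrite("pics/scene4.png",f["img"][:,:,::-1])
E
```

```text
scene {'C': array([557.96022798, -30.12087799]), 'res': np.float64(0.38960673941022445), 'ai': np.float64(-2.0746969432410665), 'nw': np.int64(11), 'at': np.float64(-2.1011349078552444), 'no': np.int64(72)}
side {'C': array([556.15265781, -27.1650823 ]), 'res': np.float64(0.7138234995072594), 'ai': np.float64(-1.7981344590102526), 'nw': np.int64(20), 'at': np.float64(-2.0574099201195084), 'no': np.int64(60)}
wrist {'C': array([559.52412075, -30.16648201]), 'res': np.float64(0.3664834524847583), 'ai': np.float64(-2.080769194776054), 'nw': np.int64(42), 'at': np.float64(-2.1052178334739176), 'no': np.int64(220)}
[ 534.96973821 -156.14577654  207.20422804] [ 0.50207142 -0.2590401  -1.19366639] [-0.    -0.    -0.004 -0.001  0.002 -0.002]
scene [('dial_index', [[525.9, -74.8, 52.1]]), ('target_line', [[531.1, -77.9, 53.8]]), ('start_top', [[536.5, -157.3, 69.1]]), ('mug', [[541.3, -320.3, -5.0]]), ('glue_stick', [[550.2, 122.6, -0.0]]), ('stapler', [[649.9, 123.2, -3.6]]), ('note_pad', [[393.0, -248.6, 1.4]]), ('eraser', [[392.4, -244.6, 2.8]]), ('highlighter', [[690.0, -85.3, -0.6]])]
side [('dial_index', [[531.1, -76.8, 50.9]]), ('target_line', [[531.8, -79.1, 54.7]]), ('start_top', [[539.3, -154.6, 69.0]]), ('mug', [[540.4, -316.2, 1.6]]), ('glue_stick', [[550.5, 120.8, 1.1]]), ('stapler', [[656.7, 124.2, 0.0]]), ('note_pad', [[397.7, -250.6, -1.0]]), ('eraser', [[408.0, -53.9, -0.7]]), ('highlighter', [[696.2, -85.5, 1.7]])]
wrist [('dial_index', [[532.3, -80.8, 54.0]]), ('target_line', [[528.9, -80.0, 51.6]]), ('start_top', [[534.2, -159.7, 69.8]]), ('mug', [[543.0, -319.0, 1.4]]), ('glue_stick', [[547.3, 122.4, 5.5]]), ('stapler', [[657.4, 120.9, 2.2]]), ('note_pad', [[397.2, -246.8, 4.5]]), ('eraser', []), ('highlighter', [[691.8, -87.9, 4.0]])]
```

View pics/top4.png

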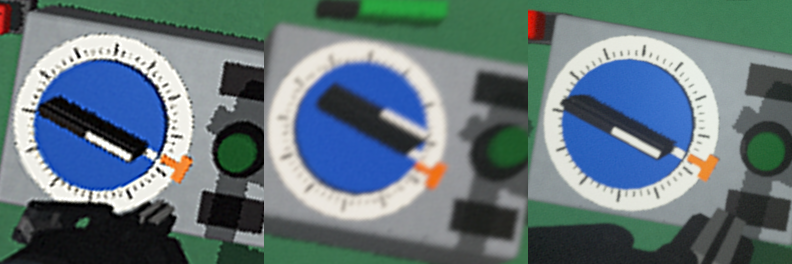

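View pics/scene4.png

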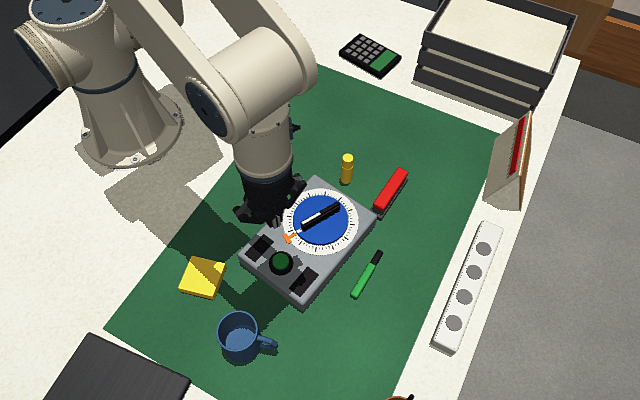

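```bash
python3 -c "
from rig import r; print(r.sign_off())"
```

```text
the job is handed in; nothing more can be done
None
```

The timer is set and started, and the job is handed in. I turned the dial about 138° clockwise with closed fingertips, pushing only the left flank of the grip bar, at about 4 N. Then I pressed the start button until it bottomed (11.5 N), let it rise, and finished about 140 mm above the desk-top things. The job used about 17 s of the 51 s. `sign_off` gives no verdict, so success is judged from my own checks.

- **Dial:** in the last pictures the index was within about 0.025 rad (1.5 mm) of the orange line in both the scene and wrist cameras; the limit is 5.5 mm. The side camera's index angle disagreed because the white strip on the bar's top was mixed into it, so I did not use it.
- **Button:** the networks put its top at about 69 mm, so it is up again.
- **Loose things:** all still stand where they were, to within the networks' accuracy. In the last scene frame the network placed the eraser at the note pad. The side camera found it unmoved.
- **Fingertips:** they were about 15 mm behind the reported TCP, not 22 mm ahead as `r.tip_reach` states. All three cameras showed this, and a first push at the stated height passed over the bar without touching it. I worked from the measured value afterwards.

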